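Set and lock the fillet portion stop

ROBOT

A 6-joint arm with a two-finger parallel gripper is mounted at the origin on the work surface. World frame = base frame: x ahead of the robot, y to its left, z up, the work surface at z = 0. Lengths are in m, angles in rad, forces in N, time in s.
With the tool pointing down it reaches from about 0.375 to 0.9 m from the base axis. Payload 3.1 kg.
Tool frame: the origin (TCP) lies at the very end of the fingers, on their centre line; the grasp point (between the pads) lies 19 mm behind it; x points along the fingers, z is the direction in which the jaws open and shut, and the axes are right-handed (so a half turn about x gives the same grasp; the last joint's range is limited). The gripper opens to 85 mm and grips with 20 to 120 N. Pads are 22 mm wide; open, the fingers measure 114 mm over their backs; the gripper's body (76 mm by 85 mm) begins 54 mm behind the grasp point. The pads swing forward as they close: fully open they stand 13 mm farther back than shut.
Start: joints at [-1.357, 0.527, 1.433, -0, 1.181, -0.178], TCP at [0.239, -0.577, 0.231] pointing down, gripper open.
Joint ranges: [-3.08, 3.08], [-0.75, 2.2], [0.22, 2.44], [-1.43, 4.57], [0, 2.65], [-2.85, 2.85]. Speed limits (rad/s): [2.79, 2.79, 3.14, 3.14, 3.14, 3.14].

INTERFACE

Orientations are given as a unit quaternion [x, y, z, w].
In Python, from station import manip, viewer, job gives the robot as it stands.
- The arm moves only by the tool move_arm, never from a script. Its argument "deltas" is one flat list of numbers, 7 for each row, row after row: the finger opening in mm, from 0 to 85.4, then the shift along the tool's x, y, z in mm, then the turn, a rotation vector about the tool's x, y, z in degrees. In form: [jaw, tx, ty, tz, rx, ry, rz, jaw, tx, ty, tz, rx, ry, rz, ...]. A call has 1 to 10 rows; each row shifts and turns the commanded pose from where the row before left it, along the tool's axes as they then stand; what a row does not reach is not made up. A row lasts 1/10 s, in which the tool goes at most 50 mm and 8.59 degrees, less where a joint would pass 70% of its speed; a pose out of reach is approached as far as the arm can. A call is refused whole if a number of a shift passes 50 or a number of a turn 8.59, either way. A call with a gripper value outside its range is refused whole. The fingers move at their own pace and stop on an object; "force" is the grip in N (left out, the last holds). Time passes only in rows, so rows that do not move let the fingers close. It gives the time, the measured TCP pose, the force and the opening at its end, in the units of the state.
- manip.sense(): the state, without advancing time (a new reading comes with each control period).
- viewer.snapshot(name): name is "side" or "top" or "wrist"; returns a dict with "image" (420x560x3 uint8, red, green, blue), "depth" (420x560 float32, m along the optical axis (not along the pixel's ray), 0 where there is no reading), "fovy" (degrees; the focal length in pixels is half the picture's height over the tangent of half this angle, whatever the lens; pixels are square), "cx", "cy" (the principal point, pixels), "k1" (the pictures are not rectified: a ray, as slopes to the right and down, at radius r is drawn at 1 + k1 r^2 times it, then the intrinsics apply), "R" (3x3) and "t" (3): a world point X has camera coordinates R X + t. Camera axes: x right, y down, z forward; pixel columns grow to the right and rows downward; lengths in m; the calibration is good to about 2 mm. A picture is of the moment at which its call begins.
- job.sign_off(): hands the job in, once; it reports no verdict.
The state is a dict: "t": time; "q": joint angles; "qd": joint speeds; "tau": joint torques, N m; "tcp_pos": TCP position; "tool_rot": TCP orientation; "force": force on the tool from outside, world axes, zero at the start; "ft_torque": the same for the moment, N m; "finger_gap": opening from 0.0 (shut) to 1.0 (fully open).
Only numpy, scipy, OpenCV 4.12 (cv2) and the standard library are available. Lean on these libraries where they do the work, as an engineer would, in place of code of your own. Each camera call takes 0.05 s, during which the arm holds its last target.

TASK

Set the portion gauge on the blue board to the white template block: turn the black thumb knob clockwise (seen from above) until the stop plate has pushed the template home against the steel fence and the knob's clutch just begins to slip, and stop there. Then flip the cam lever right over its dead centre, down against its stop, so that the rod is locked with the template snug, and let go, leaving the knife, the small white bowl, the bottle and the spare block where they are.

Things in the scene. Friction and masses are not known exactly. Their poses are not given: they have to be found in the camera images.
- gauge: portion gauge, fixed: blue board 240 x 440 x 20 mm with a 12 mm steel rod along its y axis at x = 0, axis 45 mm above the table. Origin: centre of the board's underside; +y towards the fence, z up. Feed housing 50 x 50 mm, 80 mm high, at y = -180 mm, the knob on top; clamp block 30 x 40 mm at y = -60 mm, its lever ears (22 mm in x, 42 mm in y) 86 mm high
- knob (a point): on the vertical axis of the black round thumb knob, 14 mm below its top, 114 mm above the table. Knob 36 mm across, 92 to 128 mm above the table, over a 20 mm shaft and the housing. Clockwise from above feeds the stop 18 mm/rad to the fence (22 to 42 mm needed: 1.2 to 2.4 rad, about 0.04 N m). It drives through a clutch slipping at about 0.14 N m; then the rod stands still. Let go, it stays
- clutch (a joint): slip of the knob round its shaft (rad): 0 at the start, grows when it slips clockwise, unchanged while the shaft turns with it. Some 0.1 to 0.5 rad of it is a first slip; much more is too much
- stop_rod (a joint): how far the rod and stop plate have been fed towards the fence (m): 0 at the start, end of travel 0.06
- stop_face (a point): centre of the working face of the stop plate (70 mm wide, 6 mm thick, 36 mm high, on the rod's end), at rod height; y of its frame points to the fence
- fence: fixed steel fence 130 x 16 x 36 mm standing on the board across the rod; origin at the foot of the face that looks at the stop plate, y pointing away from the stop, z up. Its distance along the board differs from start to start
- fence_face (a point): centre of the fence's working face, 18 mm above the board; axes as the fence
- template: loose white plastic block 64 x 60 x 30 mm (x, y, z; the 60 mm lie along the rod), about 0.22 kg, with a steel button 16 mm across and 14 mm high on top; origin at the centre of its underside. It lies on the board between stop plate and fence, touching neither, a little askew; pushed against the fence it squares up
- lever_pivot (a point): the cam lever's pivot in the middle of the lever's width, 75 mm above the table; y of its frame lies along the pivot (and the rod)
- lever (a joint): cam lever angle (rad): 0 open, leaning 0.35 rad from upright to the gauge's -x; grows as it swings over to +x; 1.83 is its end stop, lying almost level (0.09 rad above) to +x. It starts at 0. A spring pushes it back to open (up to about 0.6 N m) until dead centre at 1.6 rad; past that it pulls itself down, and the rod is clamped
- lever_pad (a point): middle of the black pad of the cam lever, 75 mm from the pivot. The lever is a steel strip 16 mm wide (y) and 8 mm thick; the pad is 24 mm wide (y), 10 mm thick, 26 mm long, its end 88 mm from the pivot
- paring_knife: bystander: small kitchen knife, 185 mm long, black handle, lying on the board beside the rod on the robot's side; origin under the middle
- ramekin: bystander: white bowl, 64 mm across, 40 mm high, standing on the far corner of the board beside the fence; origin under its centre
- oil_bottle: bystander: clear bottle, 60 mm across, 200 mm high, standing to the right of the gauge
- long_template: bystander: another white block, 85 mm long, on the table to the robot's right; it is not used
There are look-alikes about, which are no part of the job. What is shaped like the template but orange or yellow is not meant.

How it is judged:
By the outcome, as a careful person would: the job done as asked, in the order asked, and still so for the second after the job is handed in, with the robot touching nothing.
It also fails if it takes over 59 s, if anything falls off the work surface, if the arm or the gripper's body presses on something with over 40 N, if the wrist force passes 120 N, or if a joint passes its speed limit or range.

## Working session

There is one attempt and no reset: what is moved stays moved. The work goes in short steps, Python scripts to look and compute and a tool call to move; the robot and the scene stay as the last step left them, time stands still between calls to the robot, and variables do not carry over. Pictures are saved under pics/ and viewed, and the job is handed in when it is done.

Besides the shell and the picture viewer there is one more tool, called after "Call:" as name(argument=value, ...) on one line, values as JSON. move_arm: Moves the arm, as the interface text tells. Its arguments: {"type":"object","properties":{"deltas":{"type":"array"},"force":{"type":"number"}},"required":["deltas"]}

```bash
ls; mkdir -p pics
python3 - <<'E'
from station import manip, viewer, job
import cv2,numpy as np,pickle
s=manip.sense(); print({k:np.round(v,3) for k,v in s.items()})
for n in ["side","top","wrist"]:
    v=viewer.snapshot(n); pickle.dump(v,open(f"{n}0.pkl","wb"))
    cv2.imwrite(f"pics/{n}0.png",v["image"][:,:,::-1])
    print(n,v["fovy"],v["cx"],v["cy"],v["k1"],np.round(v["R"],3).tolist(),np.round(v["t"],3))
E
```

```text
pics
{'t': np.float64(0.0), 'q': array([-1.356,  0.528,  1.434,  0.   ,  1.181, -0.178]), 'qd': array([-0.002,  0.   , -0.001,  0.   ,  0.001, -0.   ]), 'tau': array([-1.0000e-03, -4.4236e+01, -1.7803e+01, -0.0000e+00,  8.0000e-03,
        0.0000e+00]), 'tcp_pos': array([ 0.239, -0.577,  0.23 ]), 'tool_rot': array([ 0.393,  0.589, -0.392,  0.587]), 'force': array([-0.742,  0.361, -0.275]), 'ft_torque': array([ 0.012, -0.01 ,  0.038]), 'finger_gap': np.float64(0.996)}
side 53.144546055164035 281.9421161390214 204.32351434248332 -0.008007865403907754 [[-0.927, -0.376, 0.009], [-0.281, 0.677, -0.68], [0.25, -0.632, -0.733]] [0.431 0.296 1.071]
top 43.72187035928933 279.8879843170906 206.69372595460572 0.035570254148134264 [[-0.023, -1.0, -0.006], [-0.991, 0.024, -0.128], [0.129, 0.003, -0.992]] [-0.068  0.527  1.273]
wrist 67.00014866141032 277.8903188887281 207.14641495309885 0.025016230798561318 [[0.383, -0.924, -0.002], [-0.885, -0.368, 0.286], [-0.265, -0.108, -0.958]] [-0.624 -0.038  0.38 ]
```

View pics/top0.png

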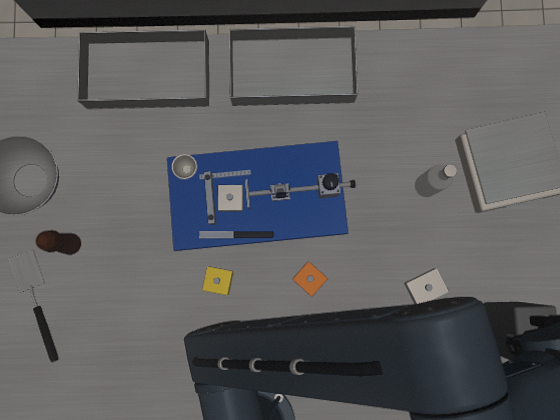

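View pics/side0.png

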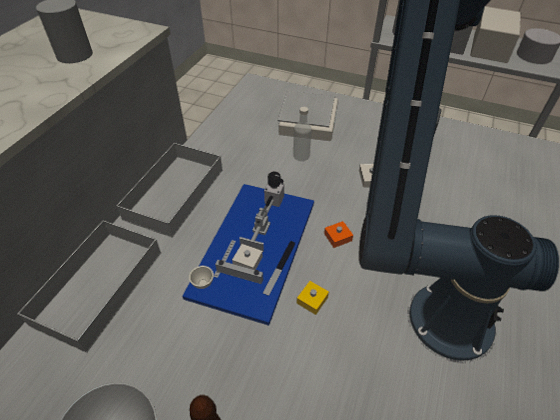

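View pics/wrist0.png

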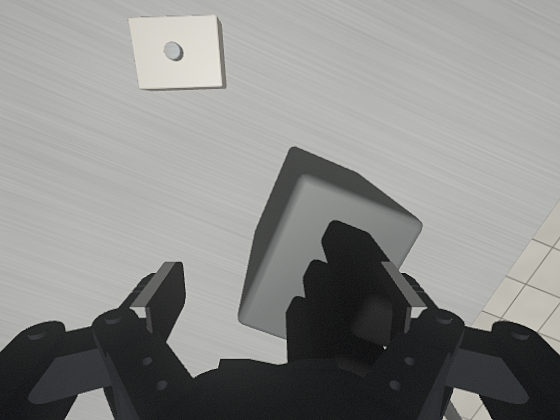

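The top view shows the blue board with its fence at (209,198), template at (230,197), lever and clamp at (280,191), and knob at (331,182). The knife is at (237,235). Next I'll work out the gauge pose.

```bash
cat > h.py <<'E'
import numpy as np,cv2,pickle
def cloud(v):
    d=v["depth"];H,W=d.shape
    f=H/2/np.tan(np.radians(v["fovy"])/2)
    vv,uu=np.mgrid[:H,:W]
    K=np.array([[f,0,v["cx"]],[0,f,v["cy"]],[0,0,1.]])
    p=np.stack([uu,vv],-1).reshape(-1,1,2).astype(float)
    n=cv2.undistortPoints(p,K,np.array([v["k1"],0,0,0.])).reshape(H,W,2)
    pc=np.concatenate([n*d[...,None],d[...,None]],-1)
    R=np.array(v["R"]);t=np.array(v["t"])
    return (pc-t)@R
def project(v,X):
    H=v["depth"].shape[0];f=H/2/np.tan(np.radians(v["fovy"])/2)
    c=np.asarray(X)@np.array(v["R"]).T+np.array(v["t"]); s=c[...,:2]/c[...,2:]
    s=s*(1+v["k1"]*(s**2).sum(-1,keepdims=True)); return s*f+[v["cx"],v["cy"]]
E
python3 - <<'E'
from h import *
for n in ["top","side"]:
    v=pickle.load(open(f"{n}0.pkl","rb"));P=cloud(v);im=v["image"].astype(int)
    blue=(im[...,2]>90)&(im[...,0]<60)&(im[...,2]>im[...,1]+50)&(v["depth"]>0)
    Q=P[blue]; print(n,len(Q),np.median(Q[:,2]))
    Q=Q[abs(Q[:,2]-.02)<.012]
    r=cv2.minAreaRect((Q[:,:2]*1000).astype(np.float32)); print(r, cv2.boxPoints(r).round(1).tolist())
v=pickle.load(open("top0.pkl","rb"));P=cloud(v)
i=cv2.resize(v["image"][120:260,150:370],None,fx=3.6,fy=3.6,interpolation=cv2.INTER_CUBIC);cv2.imwrite("pics/topz.png",i[:,:,::-1])
v=pickle.load(open("side0.pkl","rb"))
i=cv2.resize(v["image"][160:330,170:330],None,fx=3.5,fy=3.5,interpolation=cv2.INTER_CUBIC);cv2.imwrite("pics/sidez.png",i[:,:,::-1])
E
```

```text
top 3185 0.02000252459064687
((559.9417724609375, -21.809829711914062), (234.94761657714844, 435.06817626953125), 4.253546714782715) [[426.70001220703125, 186.39999389648438], [458.8999938964844, -247.5], [693.2000122070312, -230.0], [661.0, 203.8000030517578]]
side 7226 0.02062332683035719
((559.0445556640625, -18.81988525390625), (237.4752197265625, 438.9061279296875), 4.324257850646973) [[424.1000061035156, 191.10000610351562], [457.20001220703125, -246.60000610351562], [694.0, -228.6999969482422], [660.9000244140625, 209.0]]
```

View pics/topz.png

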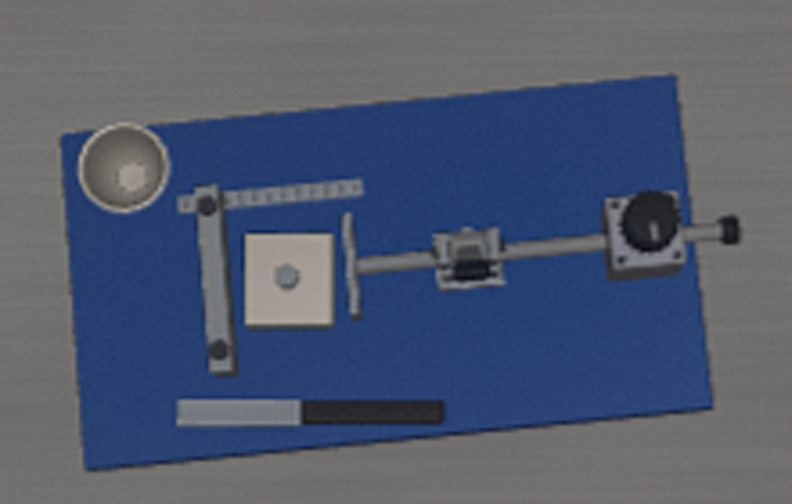

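View pics/sidez.png

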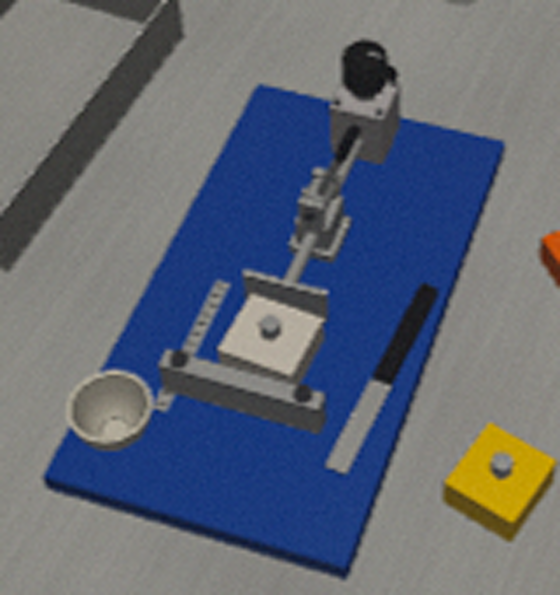

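Run:
```python
from h import *
g=np.array([.5593,-.0203]);a=np.radians(4.29);A=np.array([[np.cos(a),-np.sin(a)],[np.sin(a),np.cos(a)]])
for n in ["top","side"]:
    v=pickle.load(open(f"{n}0.pkl","rb"));P=cloud(v).reshape(-1,3)
    L=P.copy();L[:,:2]=(P[:,:2]-g)@A
    m=(abs(L[:,0])<.04)&(abs(L[:,1]+.18)<.04)&(L[:,2]>.118)
    Q=L[m]; print(n,"knob",len(Q),Q.min(0).round(4),Q.max(0).round(4),np.median(Q,0).round(4))
    c,r=cv2.minEnclosingCircle((Q[:,:2]*1000).astype(np.float32));print(c,r)
    m=(abs(L[:,0])<.08)&(abs(L[:,1]+.06)<.05)&(L[:,2]>.10)
    Q=L[m]; print("lever",len(Q),Q.min(0).round(4),Q.max(0).round(4),np.median(Q,0).round(4))
    m=(abs(L[:,0])<.028)&(abs(L[:,1]-.085)<.07)&(abs(L[:,2]-.05)<.004)
    Q=L[m]; print("templ",len(Q),Q.min(0).round(4),Q.max(0).round(4),np.median(Q,0).round(4))
```

```text
top knob 201 [-0.0179 -0.1987  0.1181] [ 0.0184 -0.1614  0.1351] [-0.0002 -0.18    0.1279]
(0.302250474691391, -179.91688537597656) 19.05253791809082
lever 76 [-0.0328 -0.0717  0.1001] [-0.004  -0.0485  0.1619] [-0.0246 -0.0604  0.1545]
templ 478 [-0.0278  0.0153  0.0461] [0.0279 0.1225 0.054 ] [-0.0006  0.0667  0.0503]
side knob 111 [-0.0168 -0.1947  0.118 ] [ 0.0196 -0.1572  0.1328] [-0.0003 -0.1729  0.1274]
(0.7803947329521179, -176.5828094482422) 19.60295867919922
lever 61 [-0.0328 -0.0693  0.1005] [-0.0043 -0.0428  0.1619] [-0.024  -0.0501  0.1472]
templ 385 [-0.0279  0.0237  0.0461] [0.0278 0.1264 0.054 ] [-0.0001  0.0728  0.0507]
```

Run:
```python
from station import manip
from h import *
from scipy.spatial.transform import Rotation as Ro
s=manip.sense();R=Ro.from_quat(s["tool_rot"]).as_matrix();print(R.round(3));print(s["tcp_pos"])
z=R[:,2];print("yaw z",np.degrees(np.arctan2(z[1],z[0])))
g=np.array([.5593,-.0203]);a=np.radians(4.29);A=np.array([[np.cos(a),-np.sin(a)],[np.sin(a),np.cos(a)]])
k=np.array([0,-.18])@A.T+g;print("knob",k,"pivot",np.array([0,-.06])@A.T+g)
d=np.r_[k,.2]-s["tcp_pos"];print("tool delta",R.T@d)
# template gap estimate
v=pickle.load(open("top0.pkl","rb"));P=cloud(v).reshape(-1,3);L=P.copy();L[:,:2]=(P[:,:2]-g)@A
for n in ["top","side"]:
    v=pickle.load(open(f"{n}0.pkl","rb"));P=cloud(v).reshape(-1,3);L=P.copy();L[:,:2]=(P[:,:2]-g)@A
    for sl in [(.016,.03),(-.03,-.016)]:
        m=(L[:,0]>sl[0])&(L[:,0]<sl[1])&(L[:,1]>-.03)&(L[:,1]<.2)&(L[:,2]>.035)&(L[:,2]<.06)
        Q=L[m];o=np.argsort(Q[:,1]); h,e=np.histogram(Q[:,1],bins=np.arange(-.03,.2,.002)); 
        print(n,[(round(float(b),3),int(c)) for b,c in zip(e,h) if c])
```

```text
[[-0.     0.924  0.383]
 [ 0.002  0.383 -0.924]
 [-1.     0.    -0.002]]
[ 0.23915757 -0.57683783  0.23053285]
yaw z -67.49199896653428
knob [ 0.57276484 -0.19979568] pivot [ 0.56378828 -0.08013189]
tool delta [ 0.0310305   0.45252265 -0.22056114]
top [(0.016, 3), (0.018, 2), (0.02, 1), (0.022, 3), (0.032, 3), (0.034, 3), (0.036, 2), (0.038, 2), (0.04, 4), (0.042, 4), (0.044, 4), (0.046, 2), (0.048, 3), (0.05, 3), (0.052, 4), (0.054, 4), (0.056, 1), (0.058, 3), (0.06, 4), (0.062, 5), (0.064, 5), (0.066, 3), (0.068, 2), (0.07, 4), (0.072, 5), (0.074, 5), (0.076, 4), (0.078, 2), (0.08, 3), (0.082, 5), (0.084, 5), (0.086, 4), (0.088, 3), (0.09, 4), (0.106, 12), (0.108, 5), (0.11, 4), (0.112, 4), (0.114, 4), (0.116, 4), (0.118, 5), (0.12, 4), (0.122, 1)]
top [(0.016, 3), (0.018, 4), (0.02, 3), (0.022, 1), (0.036, 7), (0.038, 5), (0.04, 3), (0.042, 4), (0.044, 5), (0.046, 6), (0.048, 5), (0.05, 3), (0.052, 3), (0.054, 4), (0.056, 6), (0.058, 5), (0.06, 3), (0.062, 3), (0.064, 6), (0.066, 6), (0.068, 5), (0.07, 4), (0.072, 2), (0.074, 4), (0.076, 5), (0.078, 5), (0.08, 4), (0.082, 4), (0.0
[... 531 characters left out ...]
 3), (0.09, 5), (0.092, 7), (0.094, 9), (0.096, 1), (0.108, 2), (0.11, 3), (0.112, 1), (0.114, 3), (0.116, 4), (0.118, 2), (0.12, 3), (0.122, 10), (0.124, 12), (0.126, 2)]
side [(0.018, 1), (0.02, 1), (0.022, 4), (0.024, 19), (0.026, 3), (0.038, 2), (0.042, 8), (0.044, 1), (0.046, 3), (0.048, 3), (0.05, 3), (0.052, 3), (0.054, 3), (0.056, 2), (0.058, 4), (0.06, 5), (0.062, 3), (0.064, 3), (0.066, 3), (0.068, 2), (0.07, 3), (0.072, 4), (0.074, 3), (0.076, 2), (0.078, 5), (0.08, 3), (0.082, 4), (0.084, 4), (0.086, 2), (0.088, 1), (0.09, 6), (0.092, 2), (0.094, 5), (0.096, 11), (0.098, 2), (0.108, 3), (0.11, 2), (0.112, 5), (0.114, 3), (0.116, 4), (0.118, 4), (0.12, 3), (0.122, 9), (0.124, 13)]
```

Call:
move_arm(deltas=[85,0,40,-20,0,0,0,85,0,40,-20,0,0,0,85,0,40,-20,0,0,0,85,0,40,-20,0,0,0,85,0,40,-20,0,0,0,85,0,40,-20,0,0,0,85,0,40,-20,0,0,0,85,0,40,-20,0,0,0,85,0,40,-20,0,0,0,85,0,40,-20,0,0,0], force=40)

```text
t: 1.15
tcp_pos: [0.5331, -0.2378, 0.2311]
tool_rot: [0.393, 0.588, -0.393, 0.588]
force: [0.1, 0.3, 0.5]
finger_gap: 0.993
```

Call:
move_arm(deltas=[85,10,26,-10,0,0,0,85,10,26,-10,0,0,0,85,0,0,0,-8,0,0,85,0,0,0,-8,0,0,85,0,0,0,-8,0,0,85,0,0,0,-8,0,0,85,0,0,0,-8,0,0,85,0,0,0,-8,0,0,85,0,0,0,0,0,0])

```text
t: 2.05
tcp_pos: [0.5724, -0.2009, 0.2109]
tool_rot: [0.12, 0.697, -0.12, 0.697]
force: [-0.4, -0.4, -0.6]
finger_gap: 0.993
```

```bash
cat >> h.py <<'E'
from scipy.spatial.transform import Rotation as Ro
g=np.array([.5593,-.0203]);a=np.radians(4.29);A=np.array([[np.cos(a),-np.sin(a)],[np.sin(a),np.cos(a)]])
def gw(x,y): return np.array([x,y])@A.T+g
def st():
    from station import manip
    s=manip.sense();R=Ro.from_quat(s["tool_rot"]).as_matrix();z=R[:,2]
    print("t",round(float(s["t"]),2),"tcp",s["tcp_pos"].round(4),"gauge",((s["tcp_pos"][:2]-g)@A).round(4),"yawz",np.degrees(np.arctan2(z[1],z[0])).round(1),"F",s["force"].round(2),"T",s["ft_torque"].round(3),"gap",round(float(s["finger_gap"]),3),"q",s["q"].round(2))
    return s,R
def snap(n,f,crop=None,sc=1):
    from station import viewer
    v=viewer.snapshot(n);pickle.dump(v,open(f+".pkl","wb"));i=v["image"]
    if crop: i=i[crop[0]:crop[1],crop[2]:crop[3]]
    cv2.imwrite(f"pics/{f}.png",cv2.resize(i,None,fx=sc,fy=sc,interpolation=cv2.INTER_CUBIC)[:,:,::-1]);return v
E
python3 - <<'E'
from h import *
s,R=st()
d=np.r_[gw(0,-.18),.096]-s["tcp_pos"];print("tool delta mm",(R.T@d*1000).round(1))
v=snap("wrist","w1")
P=cloud(v).reshape(-1,3);L=P.copy();L[:,:2]=(P[:,:2]-g)@A
m=(abs(L[:,0])<.03)&(abs(L[:,1]+.18)<.03)&(abs(L[:,2]-.128)<.004)
Q=L[m];print(len(Q),Q.min(0).round(4),Q.max(0).round(4),cv2.minEnclosingCircle((Q[:,:2]*1000).astype(np.float32)))
E
```

```text
t 2.05 tcp [ 0.5724 -0.2009  0.2109] gauge [-0.0005 -0.1811] yawz -19.5 F [-0.41 -0.39 -0.55] T [ 0.032  0.001 -0.037] gap 0.993 q [-0.52  0.53  1.5   0.    1.12 -0.18]
tool delta mm [1.149e+02 1.200e+00 1.000e-01]
1798 [-0.0196 -0.1993  0.124 ] [ 0.0186 -0.1611  0.1308] ((-0.5229794383049011, -180.28472900390625), 19.445907592773438)
```

View pics/w1.png

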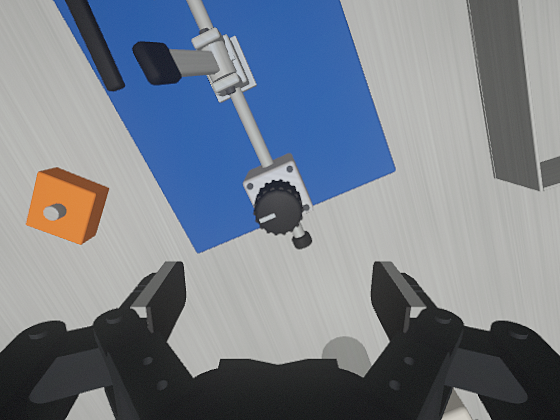

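The wrist view shows the knob at (278,207), its white mark pointing left, and the lever pad at (158,62). The position agrees within 1 mm, so I'll descend and grip.

Call:
move_arm(deltas=[85,25,1,0,0,0,0,75,25,0,0,0,0,0,70,25,0,0,0,0,0,65,20,0,0,0,0,0,60,12,0,0,0,0,0,60,7,0,0,0,0,0,60,0,0,0,0,0,0], force=40)

```text
t: 2.8
tcp_pos: [0.5727, -0.2, 0.0967]
tool_rot: [0.12, 0.697, -0.12, 0.696]
force: [0.3, 0.0, 0.1]
finger_gap: 0.704
```

```bash
python3 -c "
from h import *
st()"
```

```text
t 2.8 tcp [ 0.5727 -0.2     0.0967] gauge [-1.000e-04 -1.802e-01] yawz -19.5 F [0.28 0.01 0.12] T [-0.037  0.004 -0.022] gap 0.704 q [-0.52  0.68  1.59  0.    0.88 -0.18]
```

Call:
move_arm(deltas=[45,0,0,0,0,0,0,40,0,0,0,0,0,0,30,0,0,0,0,0,0,20,0,0,0,0,0,0,20,0,0,0,0,0,0,20,0,0,0,0,0,0], force=40)

```text
t: 3.4
tcp_pos: [0.5728, -0.2002, 0.0986]
tool_rot: [0.12, 0.697, -0.12, 0.697]
force: [-3.4, 0.9, 6.3]
finger_gap: 0.409
```

```bash
python3 -c "
from h import *
st()
snap('side','s2',(140,300,180,340),3.5)"
```

```text
t 3.4 tcp [ 0.5728 -0.2002  0.0986] gauge [ 0.     -0.1804] yawz -19.5 F [-3.39  0.85  6.33] T [ 0.048  0.439 -0.044] gap 0.409 q [-0.52  0.68  1.59 -0.    0.88 -0.18]
```

View pics/s2.png

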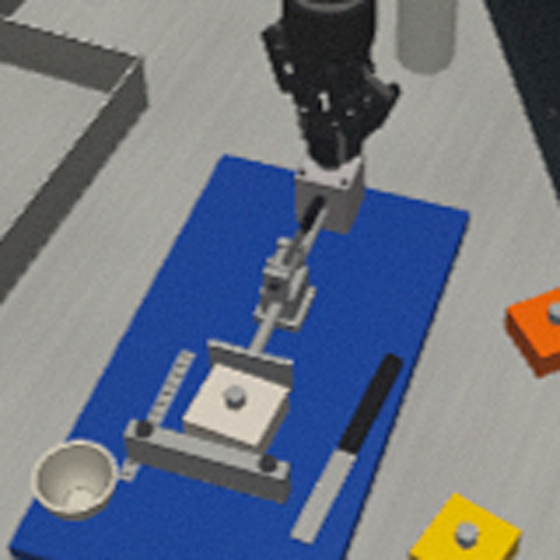

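Gripped at 35 mm opening. Turning clockwise means positive rotation about tool x.

Call:
move_arm(deltas=[20,0,0,0,5,0,0,20,0,0,0,5,0,0,20,0,0,0,5,0,0,20,0,0,0,5,0,0,20,0,0,0,5,0,0,20,0,0,0,5,0,0,20,0,0,0,5,0,0,20,0,0,0,5,0,0,20,0,0,0,5,0,0,20,0,0,0,5,0,0])

```text
t: 4.45
tcp_pos: [0.5726, -0.2001, 0.0986]
tool_rot: [0.404, 0.58, -0.404, 0.58]
force: [-2.9, 0.9, 6.7]
finger_gap: 0.41
```

```bash
cat > chk.py <<'E'
import sys
from h import *
st()
v=snap('side',sys.argv[1],(180,300,180,320),4)
v=snap('top',sys.argv[1]+"t",(150,230,180,350),4)
P=cloud(v).reshape(-1,3);L=P.copy();L[:,:2]=(P[:,:2]-g)@A
for x0 in (-.033,-.02,.02):
    m=(abs(L[:,0]-x0-.005)<.008)&(L[:,1]>-.0)&(L[:,1]<.2)&(L[:,2]>.035)&(L[:,2]<.06);y=np.sort(L[m][:,1]);d=np.diff(y);i=np.where(d>.004)[0];print(x0,y[0].round(4),[(y[k].round(4),y[k+1].round(4)) for k in i],y[-1].round(4))
E
python3 chk.py a1
```

```text
t 4.45 tcp [ 0.5726 -0.2001  0.0986] gauge [-1.000e-04 -1.803e-01] yawz -69.7 F [-2.92  0.85  6.7 ] T [0.123 0.43  0.065] gap 0.41 q [-0.52  0.68  1.59 -0.    0.88  0.7 ]Traceback (most recent call last):
  File "chk.py", line 8, in <module>
    m=(abs(L[:,0]-x0-.005)<.008)&(L[:,1]>-.0)&(L[:,1]<.2)&(L[:,2]>.035)&(L[:,2]<.06);y=np.sort(L[m][:,1]);d=np.diff(y);i=np.where(d>.004)[0];print(x0,y[0].round(4),[(y[k].round(4),y[k+1].round(4)) for k in i],y[-1].round(4))
                                                                                                                                                      ~^^^
IndexError: index 0 is out of bounds for axis 0 with size 0
```

View pics/a1.png

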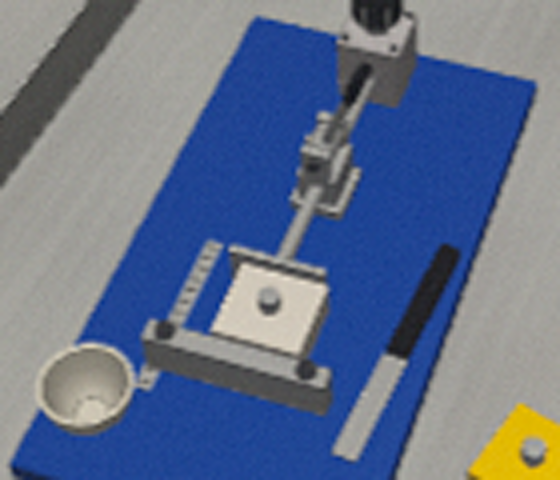

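View pics/a1t.png

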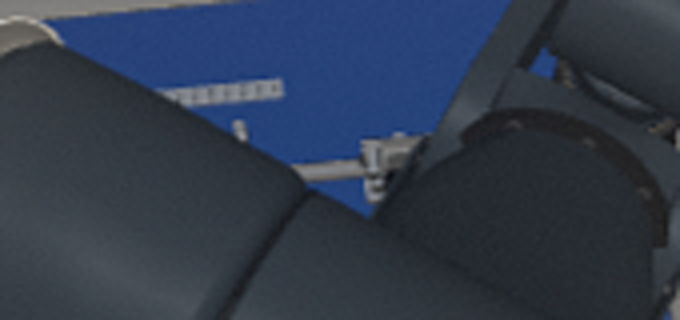

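The side view shows the stop against the template with a small gap left at the fence. I'll go on in smaller steps.

Call:
move_arm(deltas=[20,0,0,0,5,0,0,20,0,0,0,5,0,0,20,0,0,0,0,0,0])

```text
t: 4.85
tcp_pos: [0.5726, -0.2, 0.0986]
tool_rot: [0.452, 0.543, -0.453, 0.543]
force: [-2.9, 1.1, 6.7]
finger_gap: 0.406
```

```bash
cat > chk.py <<'E'
import sys
from h import *
st()
v=snap('side',sys.argv[1],(225,290,205,285),7)
st()
P=cloud(v).reshape(-1,3);L=P.copy();L[:,:2]=(P[:,:2]-g)@A
for x0 in (-.02,.0,.02):
    m=(abs(L[:,0]-x0)<.012)&(L[:,1]>-.0)&(L[:,1]<.2)&(L[:,2]>.035)&(L[:,2]<.06);y=np.sort(L[m][:,1]);d=np.diff(y);i=np.where(d>.004)[0];print(x0,y[0].round(4),[(y[k].round(4),y[k+1].round(4)) for k in i],y[-1].round(4))
E
python3 chk.py a2
```

```text
t 4.85 tcp [ 0.5726 -0.2     0.0986] gauge [-0.0002 -0.1802] yawz -79.6 F [-2.9   1.12  6.74] T [ 0.108  0.437 -0.032] gap 0.406 q [-0.52  0.68  1.59 -0.    0.88  0.87]
t 4.9 tcp [ 0.5726 -0.2     0.0986] gauge [-0.0002 -0.1802] yawz -79.5 F [-2.83  0.66  6.39] T [ 0.115  0.459 -0.045] gap 0.406 q [-0.52  0.68  1.59 -0.    0.88  0.87]
-0.02 0.038 [] 0.1268
0.0 0.0001 [(np.float64(0.0101), np.float64(0.0142)), (np.float64(0.0313), np.float64(0.0381))] 0.1268
0.02 0.036 [] 0.1268
```

View pics/a2.png

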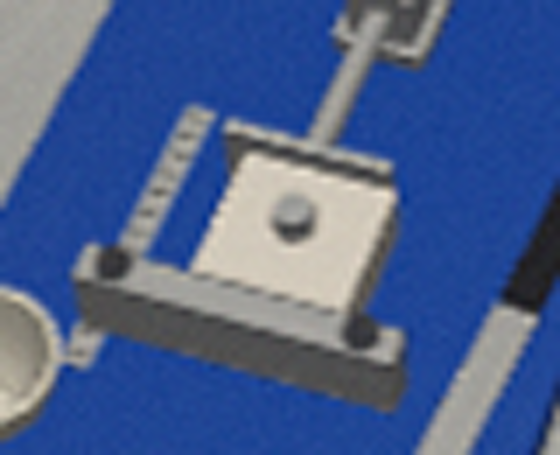

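Call:
move_arm(deltas=[20,0,0,0,3,0,0,20,0,0,0,3,0,0])

```text
t: 5.1
tcp_pos: [0.5726, -0.2, 0.0986]
tool_rot: [0.48, 0.519, -0.481, 0.519]
force: [-3.0, 0.9, 7.4]
finger_gap: 0.406
```

```bash
python3 -c "
from h import *
st()"
```

```text
t 5.1 tcp [ 0.5726 -0.2     0.0986] gauge [-0.0002 -0.1802] yawz -85.6 F [-3.04  0.94  7.41] T [0.178 0.458 0.043] gap 0.406 q [-0.52  0.68  1.59 -0.    0.88  0.97]
```

Call:
move_arm(deltas=[20,0,0,0,3,0,0])

```text
t: 5.2
tcp_pos: [0.5726, -0.2, 0.0986]
tool_rot: [0.494, 0.506, -0.494, 0.506]
force: [-2.5, 0.7, 6.2]
finger_gap: 0.409
```

```bash
python3 chk.py a3
```

```text
t 5.2 tcp [ 0.5726 -0.2     0.0986] gauge [-0.0002 -0.1802] yawz -88.6 F [-2.51  0.68  6.21] T [0.12  0.536 0.027] gap 0.409 q [-0.52  0.68  1.59 -0.    0.88  1.03]
t 5.25 tcp [ 0.5726 -0.2     0.0986] gauge [-0.0002 -0.1802] yawz -88.7 F [-3.26  0.9   6.58] T [ 0.141  0.489 -0.046] gap 0.411 q [-0.52  0.68  1.59 -0.    0.88  1.03]
-0.02 0.0417 [] 0.1267
0.0 0.0001 [(np.float64(0.0342), np.float64(0.0396))] 0.1266
0.02 0.0404 [] 0.1261
```

View pics/a3.png

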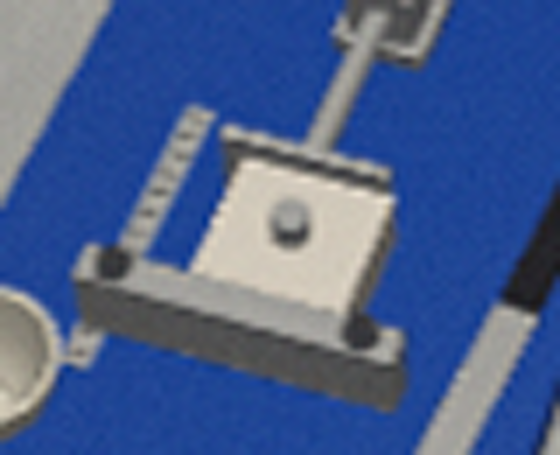

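Call:
move_arm(deltas=[20,0,0,0,3,0,0])

```text
t: 5.35
tcp_pos: [0.5726, -0.2, 0.0986]
tool_rot: [-0.507, -0.493, 0.507, -0.493]
force: [-2.9, 2.1, 6.4]
finger_gap: 0.406
```

```bash
cat > trk.py <<'E'
import sys
from h import *
st()
f=sys.argv[1]
v=snap('side',f,(225,290,205,285),7)
st()
def feat(v):
    # button template centroid via ECC of patch around template relative to a3
    return cv2.cvtColor(v["image"],cv2.COLOR_RGB2GRAY)
v0=pickle.load(open("a3.pkl","rb"))
for n in sys.argv[2:]+[f]:
    v=pickle.load(open(n+".pkl","rb"))
    A0=feat(v0);B=feat(v)
    for nm,(r0,r1,c0,c1) in dict(button=(248,265,240,253),plate=(242,252,236,262)).items():
        W=np.eye(2,3,dtype=np.float32)
        tpl=A0[r0:r1,c0:c1].astype(np.float32); 
        W[0,2]=c0;W[1,2]=r0
        try:
            cc,W=cv2.findTransformECC(tpl,B.astype(np.float32),W,cv2.MOTION_TRANSLATION,(3,100,1e-5),None,1)
            print(n,nm,(W[:,2]-[c0,r0]).round(2),round(cc,3))
        except Exception as e: print(n,nm,"fail")
E
python3 trk.py a4 a1 a2 a3
```

```text
t 5.35 tcp [ 0.5726 -0.2     0.0986] gauge [-0.0002 -0.1802] yawz -91.6 F [-2.92  2.13  6.38] T [0.152 0.489 0.047] gap 0.406 q [-0.52  0.68  1.59 -0.    0.88  1.08]
t 5.4 tcp [ 0.5726 -0.2     0.0986] gauge [-0.0002 -0.1802] yawz -91.7 F [-2.96  1.07  6.21] T [ 0.168  0.49  -0.014] gap 0.411 q [-0.52  0.68  1.59 -0.    0.88  1.08]
a1 button [ 0.79 -1.63] 0.982
a1 plate [ 0.67 -1.65] 0.973
a2 button [ 0.46 -0.72] 0.981
a2 plate [ 0.29 -0.76] 0.982
a3 button [0. 0.] 1.0
a3 plate [0. 0.] 1.0
a4 button [-0.17  0.28] 0.987
a4 plate [-0.27  0.24] 0.982
```

Call:
move_arm(deltas=[20,0,0,0,3,0,0])

```text
t: 5.5
tcp_pos: [0.5726, -0.1999, 0.0986]
tool_rot: [-0.519, -0.48, 0.52, -0.48]
force: [-2.5, 1.4, 6.0]
finger_gap: 0.407
```

```bash
python3 trk.py a5
```

```text
t 5.5 tcp [ 0.5726 -0.1999  0.0986] gauge [-0.0002 -0.1801] yawz -94.5 F [-2.49  1.36  6.03] T [0.147 0.498 0.178] gap 0.407 q [-0.52  0.68  1.59 -0.    0.88  1.13]
t 5.55 tcp [ 0.5726 -0.2     0.0986] gauge [-0.0002 -0.1801] yawz -94.7 F [-2.96  1.81  6.43] T [0.116 0.483 0.065] gap 0.407 q [-0.52  0.68  1.59 -0.    0.88  1.13]
a5 button [-0.15  0.4 ] 0.982
a5 plate [-0.26  0.33] 0.972
```

Call:
move_arm(deltas=[20,0,0,0,3,0,0])

```text
t: 5.65
tcp_pos: [0.5726, -0.1999, 0.0986]
tool_rot: [-0.532, -0.466, 0.532, -0.466]
force: [-2.6, 0.8, 7.1]
finger_gap: 0.412
```

```bash
python3 trk.py a6
```

```text
t 5.65 tcp [ 0.5726 -0.1999  0.0986] gauge [-0.0002 -0.1801] yawz -97.5 F [-2.58  0.82  7.06] T [0.187 0.537 0.119] gap 0.412 q [-0.52  0.68  1.59 -0.    0.88  1.18]
t 5.7 tcp [ 0.5726 -0.1999  0.0986] gauge [-0.0002 -0.1801] yawz -97.7 F [-3.06  1.69  6.83] T [0.168 0.552 0.012] gap 0.414 q [-0.52  0.68  1.59 -0.    0.88  1.18]
a6 button [-0.14  0.39] 0.983
a6 plate [-0.28  0.36] 0.972
```

The rod stopped at about 73.5° and the torque jumped, so the clutch is starting to slip. A little more makes it definite, at about 0.2 rad.

Call:
move_arm(deltas=[20,0,0,0,3,0,0,20,0,0,0,3,0,0])

```text
t: 5.9
tcp_pos: [0.5726, -0.1999, 0.0986]
tool_rot: [-0.555, -0.437, 0.556, -0.437]
force: [-3.0, 1.3, 7.1]
finger_gap: 0.411
```

```bash
python3 trk.py a7
```

```text
t 5.9 tcp [ 0.5726 -0.1999  0.0986] gauge [-0.0002 -0.1801] yawz -103.6 F [-2.98  1.33  7.12] T [0.252 0.487 0.202] gap 0.411 q [-0.52  0.68  1.59 -0.    0.88  1.29]
t 5.95 tcp [ 0.5726 -0.1999  0.0986] gauge [-0.0002 -0.1801] yawz -103.7 F [-1.82  1.3   6.69] T [ 0.152  0.475 -0.003] gap 0.414 q [-0.52  0.68  1.59 -0.    0.88  1.29]
a7 button [-0.13  0.4 ] 0.981
a7 plate [-0.28  0.35] 0.972
```

Call:
move_arm(deltas=[20,0,0,0,2,0,0])

```text
t: 6.05
tcp_pos: [0.5726, -0.1999, 0.0986]
tool_rot: [-0.563, -0.428, 0.563, -0.428]
force: [-2.5, 1.9, 6.0]
finger_gap: 0.411
```

```bash
python3 trk.py a8
```

```text
t 6.05 tcp [ 0.5726 -0.1999  0.0986] gauge [-0.0002 -0.1801] yawz -105.5 F [-2.54  1.94  5.98] T [0.185 0.46  0.095] gap 0.411 q [-0.52  0.68  1.59 -0.    0.88  1.32]
t 6.1 tcp [ 0.5726 -0.1999  0.0986] gauge [-0.0002 -0.1801] yawz -105.6 F [-2.6   1.29  6.21] T [0.179 0.485 0.05 ] gap 0.41 q [-0.52  0.68  1.59 -0.    0.88  1.32]
a8 button [-0.14  0.4 ] 0.982
a8 plate [-0.25  0.35] 0.972
```

View pics/a8.png

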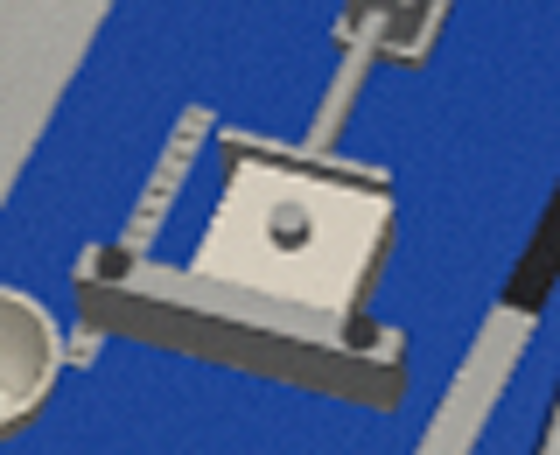

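The template is home: button and plate have stayed still for the last 11° of turning, which is about 0.2 rad of slip. I'll release and rise.

Call:
move_arm(deltas=[45,0,0,0,0,0,0,60,0,0,0,0,0,0,60,0,0,0,0,0,0,60,0,0,0,0,0,0,60,-20,0,0,0,0,0,60,-30,0,0,0,0,0,60,-35,0,0,0,0,0,60,-30,0,0,0,0,0,60,0,0,0,0,0,0])

```text
t: 7.0
tcp_pos: [0.5758, -0.2017, 0.2171]
tool_rot: [0.564, 0.425, -0.561, 0.431]
force: [-0.1, -0.7, 0.4]
finger_gap: 0.698
```

```bash
python3 trk.py a9
python3 - <<'E'
from h import *
s,R=st();print(R.round(3))
v=snap("wrist","w2")
# rectify knob tops: sample world plane z=.128 around knob for w1 and w2
out=[]
for n in ("w1","w2"):
    v=pickle.load(open(n+".pkl","rb"))
    yy,xx=np.mgrid[.025:-.025:200j,-.025:.025:200j]
    X=np.concatenate([(np.stack([xx,yy-.18],-1))@A.T+g,np.full(xx.shape+(1,),.128)],-1)
    p=project(v,X).astype(np.float32);out.append(cv2.remap(v["image"],p[...,0],p[...,1],cv2.INTER_LINEAR))
cv2.imwrite("pics/knobcmp.png",np.hstack(out)[:,:,::-1])
E
```

```text
t 7.0 tcp [ 0.5758 -0.2017  0.2171] gauge [ 0.0029 -0.1821] yawz -105.5 F [-0.05 -0.67  0.42] T [-0.021 -0.017 -0.028] gap 0.698 q [-0.52  0.52  1.49  0.    1.12  1.32]
t 7.05 tcp [ 0.5744 -0.2009  0.2146] gauge [ 0.0015 -0.1812] yawz -105.5 F [-0.45  0.06 -0.54] T [ 0.014 -0.005  0.005] gap 0.701 q [-0.52  0.52  1.5   0.    1.12  1.32]
a9 button [-0.12  0.37] 0.981
a9 plate [-0.26  0.35] 0.972
t 7.05 tcp [ 0.5744 -0.2009  0.2146] gauge [ 0.0015 -0.1812] yawz -105.5 F [-0.45  0.06 -0.54] T [ 0.014 -0.005  0.005] gap 0.701 q [-0.52  0.52  1.5   0.    1.12  1.32]
[[ 0.005  0.964 -0.267]
 [-0.003 -0.267 -0.964]
 [-1.     0.005  0.001]]
```

View pics/knobcmp.png

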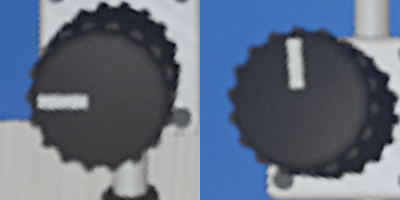

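View pics/w2.png

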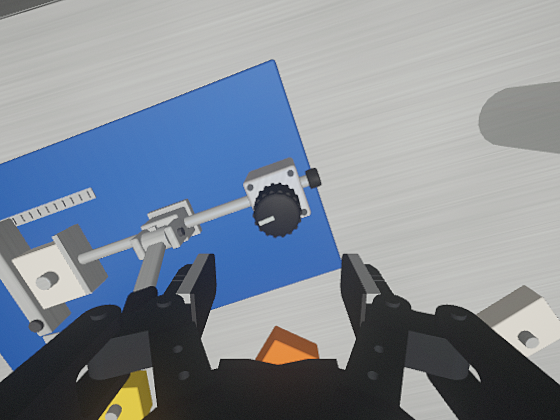

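The knob mark turned about 85° clockwise, matching the gripper, so the fingers did not slip on it. Next is the lever: I'll close the jaws, align them with the gauge, and move to its -x side.

Run:
```python
from h import *
w=.011;h=.005;r=.073
pts=[(-.060,.147)]
for p in np.linspace(-.35,0,5): pts.append((.088*np.sin(p)-h*np.cos(p)-w,.147))
for p in np.linspace(0,1.46,20)[1:]: pts.append((r*np.sin(p)-h*np.cos(p)-w,.075+r*np.cos(p)+h*np.sin(p)))
pts=np.array(pts)*1000;print(pts.round(1).tolist());print(np.diff(pts,axis=0).round(1).tolist())
```

```text
[[-60.0, 147.0], [-45.9, 147.0], [-38.7, 147.0], [-31.2, 147.0], [-23.7, 147.0], [-16.0, 147.0], [-10.4, 148.2], [-4.8, 147.9], [0.8, 147.2], [6.3, 146.1], [11.7, 144.6], [17.0, 142.6], [22.1, 140.3], [27.0, 137.5], [31.7, 134.4], [36.1, 131.0], [40.3, 127.2], [44.2, 123.1], [47.7, 118.7], [50.9, 114.1], [53.7, 109.2], [56.1, 104.1], [58.2, 98.9], [59.8, 93.5], [61.0, 88.0]]
[[14.1, 0.0], [7.2, 0.0], [7.4, 0.0], [7.6, 0.0], [7.7, 0.0], [5.6, 1.2], [5.6, -0.3], [5.6, -0.7], [5.5, -1.1], [5.4, -1.5], [5.3, -1.9], [5.1, -2.3], [4.9, -2.7], [4.7, -3.1], [4.4, -3.5], [4.2, -3.8], [3.9, -4.1], [3.5, -4.4], [3.2, -4.6], [2.8, -4.9], [2.4, -5.1], [2.0, -5.2], [1.6, -5.4], [1.2, -5.5]]
```

Call:
move_arm(deltas=[20,0,0,0,-7,0,0,0,0,0,0,-7,0,0,0,0,0,0,-6,0,0,0,0,-20,-35,0,0,0,0,0,-25,-35,0,0,0,0,0,-20,-30,0,0,0,0,0,-10,-20,0,0,0,0,0,0,0,0,0,0])

```text
t: 7.9
tcp_pos: [0.4849, -0.0832, 0.2104]
tool_rot: [0.479, 0.522, -0.48, 0.517]
force: [0.1, -1.3, -0.0]
finger_gap: -0.002
```

```bash
python3 -c "
from h import *
s,R=st();d=np.r_[gw(-.075,-.06),.147]-s['tcp_pos'];print((R.T@d*1000).round(1))"
```

```text
t 7.9 tcp [ 0.4849 -0.0832  0.2104] gauge [-0.0789 -0.0572] yawz -85.4 F [ 0.13 -1.32 -0.02] T [ 0.021 -0.041  0.003] gap -0.002 q [-0.4   0.38  1.78  0.    0.99  1.09]
[63.4  4.3  3.1]
```

Descend and align, then view it.

Call:
move_arm(deltas=[0,25,4,3,0,0,0,0,25,0,0,0,0,0,0,13,0,0,0,0,0,0,0,0,0,0,0,0])

```text
t: 8.3
tcp_pos: [0.4917, -0.0892, 0.1465]
tool_rot: [0.479, 0.521, -0.481, 0.517]
force: [-0.5, -0.3, 0.8]
finger_gap: 0.004
```

```bash
python3 -c "
from h import *
s,R=st();d=np.r_[gw(-.075,-.06),.147]-s['tcp_pos'];print((R.T@d*1000).round(1))
snap('side','b1',(120,300,180,340),3.3);snap('wrist','w3')"
```

```text
t 8.3 tcp [ 0.4917 -0.0892  0.1465] gauge [-0.0725 -0.0637] yawz -85.5 F [-0.51 -0.28  0.79] T [ 0.019  0.044 -0.01 ] gap 0.004 q [-0.4   0.49  1.82 -0.    0.83  1.09]
[-0.5 -2.5 -3.7]
```

View pics/b1.png

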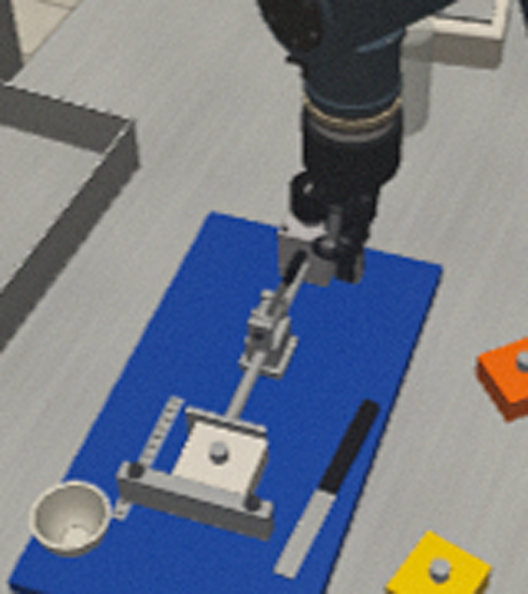

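View pics/w3.png

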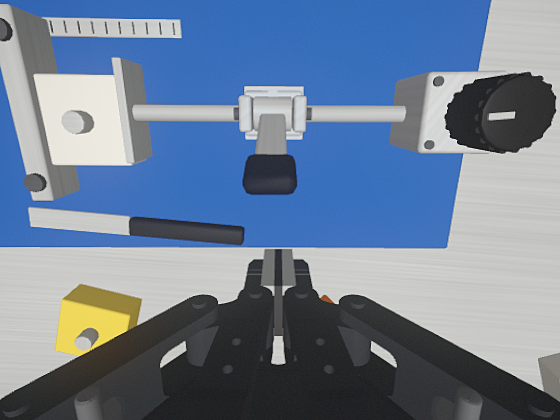

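The fingers sit beside the black pad, which is at (270,175) in the wrist view. They need about 3.5 mm along -z. Now I'll push along the arc.

Call:
move_arm(deltas=[0,0,12,-3.5,0,0,0,0,0,14,0,0,0,0,0,0,7,0,0,0,0,0,0,7.5,0,0,0,0,0,0,7.5,0,0,0,0,0,0,7.5,0,0,0,0,0,-1,6,0,0,0,0,0,0,5.5,0,0,0,0,0,0.5,5.5,0,0,0,0])

```text
t: 9.3
tcp_pos: [0.5638, -0.0797, 0.1491]
tool_rot: [0.479, 0.52, -0.481, 0.518]
force: [-6.5, -1.5, -1.3]
finger_gap: 0.003
```

```bash
python3 -c "
from h import *
st()
snap('side','b2',(120,300,180,340),3.3);snap('wrist','w4');st()"
```

```text
t 9.3 tcp [ 0.5638 -0.0797  0.1491] gauge [ 0.     -0.0596] yawz -85.5 F [-6.47 -1.51 -1.33] T [-0.155  0.976 -0.02 ] gap 0.003 q [-0.34  0.56  1.65 -0.    0.93  1.16]
t 9.4 tcp [ 0.5644 -0.0797  0.149 ] gauge [ 0.0007 -0.0596] yawz -85.5 F [-4.87 -1.35 -1.23] T [-0.174  0.707  0.035] gap -0.0 q [-0.34  0.56  1.65 -0.    0.93  1.16]
```

View pics/w4.png

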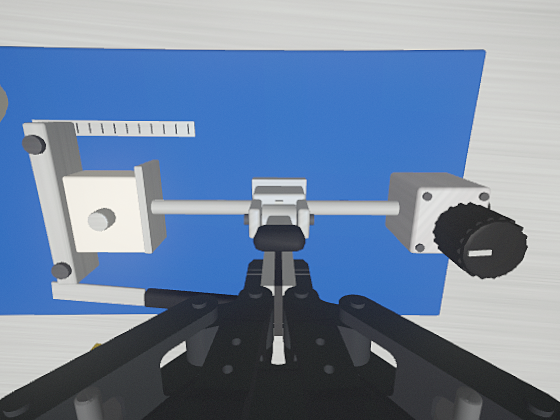

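View pics/b2.png

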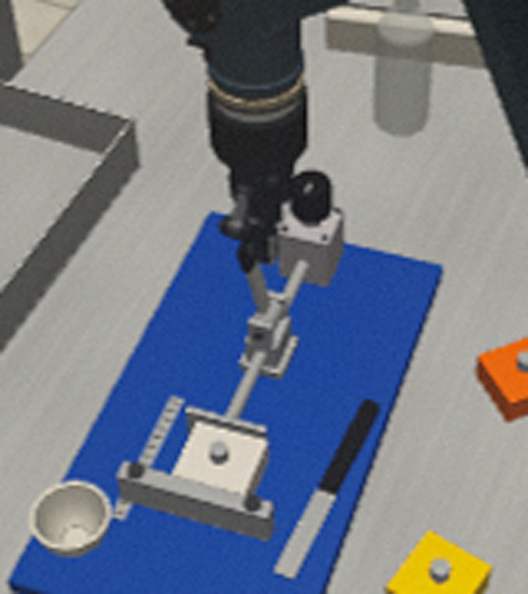

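Call:
move_arm(deltas=[0,1.5,5.5,0,0,0,0,0,2,5.5,0,0,0,0,0,2.3,5.3,0,0,0,0,0,2.6,5,0,0,0,0,0,3,5,0,0,0,0,0,3.2,4.7,0,0,0,0,0,3.6,4.4,0,0,0,0,0,3.8,4.2,0,0,0,0,0,4.1,3.9,0,0,0,0,0,4.4,3.5,0,0,0,0])

```text
t: 10.4
tcp_pos: [0.6136, -0.0761, 0.1206]
tool_rot: [0.481, 0.518, -0.479, 0.52]
force: [-2.6, 1.0, 5.4]
finger_gap: -0.002
```

```bash
python3 -c "
from h import *
st()
snap('side','b3',(120,300,180,340),3.3);snap('wrist','w5');st()"
```

```text
t 10.4 tcp [ 0.6136 -0.0761  0.1206] gauge [ 0.05   -0.0597] yawz -85.5 F [-2.64  0.98  5.39] T [ 0.098  0.463 -0.057] gap -0.002 q [-0.3   0.65  1.55  0.    0.94  1.19]
t 10.5 tcp [ 0.6139 -0.0761  0.1201] gauge [ 0.0503 -0.0598] yawz -85.5 F [-0.54  0.57  3.67] T [ 0.247  0.121 -0.007] gap 0.002 q [-0.3   0.66  1.55  0.    0.93  1.19]
```

View pics/w5.png

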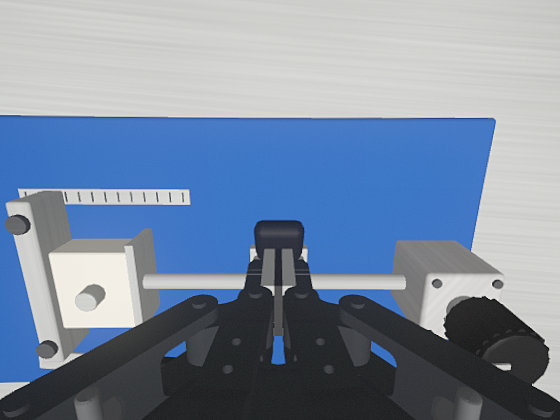

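View pics/b3.png

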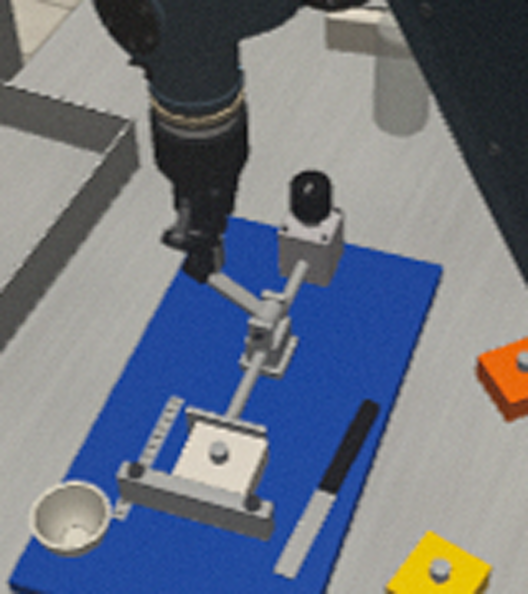

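Call:
move_arm(deltas=[0,6,1,0,0,0,0,0,5,2.8,0,0,0,0,0,5,2.4,0,0,0,0,0,5.2,2,0,0,0,0,0,5.4,1.6,0,0,0,0,0,5.5,1,0,0,0,0,0,0,0,0,0,0,0])

```text
t: 11.2
tcp_pos: [0.6223, -0.0753, 0.0866]
tool_rot: [0.48, 0.52, -0.48, 0.519]
force: [0.2, -0.2, -0.7]
finger_gap: -0.001
```

```bash
python3 -c "
from h import *
st()
snap('side','b4',(120,300,180,340),3.3);st()"
```

```text
t 11.2 tcp [ 0.6223 -0.0753  0.0866] gauge [ 0.0587 -0.0596] yawz -85.5 F [ 0.2  -0.15 -0.68] T [-0.     0.046 -0.042] gap -0.001 q [-0.3   0.71  1.54 -0.    0.89  1.19]
t 11.25 tcp [ 0.6223 -0.0753  0.0866] gauge [ 0.0587 -0.0596] yawz -85.5 F [0.01 0.1  0.17] T [-0.012  0.023 -0.019] gap -0.006 q [-0.3   0.71  1.54 -0.    0.89  1.19]
```

View pics/b4.png

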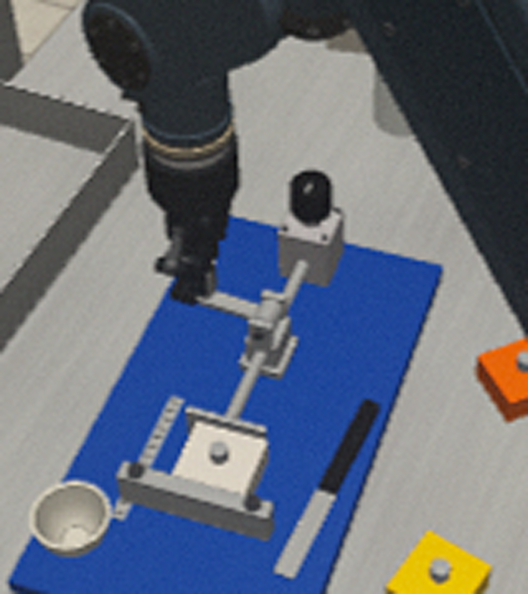

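No force is left, so the lever has gone over dead centre by itself. I'll lift off, move clear and check.

Call:
move_arm(deltas=[0,-15,0,0,0,0,0,0,-30,0,0,0,0,0,0,-40,0,0,0,0,0,0,-40,-20,0,0,0,0,0,-30,-40,10,0,0,0,0,0,-40,20,0,0,0,0,0,-40,20,0,0,0,0,0,0,0,0,0,0])

```text
t: 12.05
tcp_pos: [0.4831, -0.1369, 0.2425]
tool_rot: [0.48, 0.519, -0.482, 0.518]
force: [0.9, -0.1, -0.8]
finger_gap: 0.003
```

```bash
python3 trk.py c1
python3 - <<'E'
from h import *
st()
snap('side','c2',(140,320,180,340),3.3)
v=snap('wrist','w6')
for v in (v,pickle.load(open("c2.pkl","rb"))):
    P=cloud(v).reshape(-1,3);L=P.copy();L[:,:2]=(P[:,:2]-g)@A
    m=(abs(L[:,1]+.06)<.007)&(L[:,0]>.02)&(L[:,0]<.1)&(L[:,2]>.03)&(L[:,2]<.13)
    Q=L[m];print(len(Q))
    for x in np.arange(.02,.1,.01):
        q=Q[(Q[:,0]>=x)&(Q[:,0]<x+.01)]
        if len(q):print(round(x,3),np.median(q[:,2]).round(4),len(q))
E
```

```text
t 12.05 tcp [ 0.4831 -0.1369  0.2425] gauge [-0.0848 -0.1106] yawz -85.7 F [ 0.85 -0.07 -0.8 ] T [ 0.017 -0.004  0.007] gap 0.003 q [-0.5   0.35  1.72 -0.    1.08  1.  ]
t 12.1 tcp [ 0.4858 -0.1367  0.2427] gauge [-0.082  -0.1106] yawz -85.7 F [ 0.54 -0.46  0.42] T [-0.049 -0.08  -0.013] gap -0.0 q [-0.5   0.35  1.72  0.    1.07  1.  ]
c1 button [-0.13  0.4 ] 0.983
c1 plate [-0.28  0.36] 0.972
t 12.1 tcp [ 0.4858 -0.1367  0.2427] gauge [-0.082  -0.1106] yawz -85.7 F [ 0.54 -0.46  0.42] T [-0.049 -0.08  -0.013] gap -0.0 q [-0.5   0.35  1.72  0.    1.07  1.  ]
1313
0.02 0.0816 187
0.03 0.0826 209
0.04 0.0835 211
0.05 0.0842 226
0.06 0.0858 239
0.07 0.087 241
82
0.02 0.0809 11
0.03 0.0823 14
0.04 0.083 10
0.05 0.0839 12
0.06 0.0873 13
0.07 0.0874 13
0.08 0.0876 9
```

View pics/c2.png

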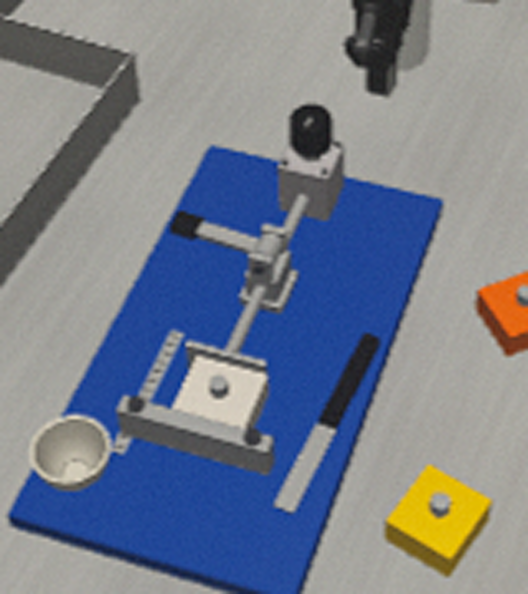

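View pics/w6.png

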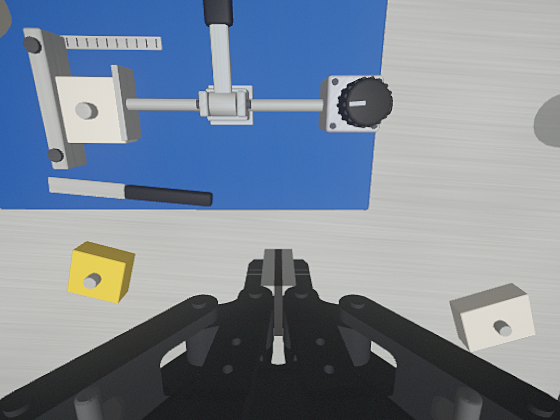

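The views show the lever lying at its stop: slope about 0.09, pad at (185,223) in the side view. The template is flush between plate and fence, and the knife and bowl haven't moved. I'll hand in.

Run:
```python
from station import job
print(job.sign_off())
```

```text
the job is handed in; nothing more can be done
None
```

The gauge is set to the white template and locked, and the job is handed in at about 12 s of the 59 s allowed.

- **Knob:** I turned it clockwise about 86°. The stop pushed the template home after about 73.5° (roughly 23 mm of feed). Over the last 12° or so, about 0.2 rad, the clutch slipped while the plate and template stayed still in the side view. The knob's white mark turned about 85°, so the fingers did not slip on it.
- **Lever:** I pushed it over dead centre with closed fingers. It pulled itself down, and no force was left on the tool. Afterwards the depth pictures showed it lying about 0.09 rad above level on the +x side, which is its end stop.
- **Last checks:** The plate and template had not moved after the clamping, and the robot was clear of everything. The knife and bowl looked undisturbed. I did not measure the bottle and spare block, but the arm passed well clear of them.
- **Less certain:** The wrist torque was noisy (0.03 to 0.05 N m) and did not give a clean 0.14 N m reading. I judged the slip mainly by the plate standing still, so the 0.2 rad is good to about 0.05 rad.

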